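Take a bracket from the parts drawer and hold it against the sprung stop of a fixture

TASK

Pull the drawer of the small grey cabinet out to its stop and leave it open, take out the aluminium T-bracket and set it flat, foot down, on the white fixture between the two black lines. Push one of its ends squarely and gently against the orange sprung stop until the black pointers stand in the green zone, never as far as the red, and keep holding it there, steadily, for a colleague who will screw it down: finish while still holding and pressing, without letting go. Leave the other things on the bench where they are.

Things in the scene. Friction and masses are not known exactly. Their poses are not given: they have to be found in the camera images.
- cabinet: Grey benchtop parts cabinet, 180 deep (x) x 150 wide (y) x 85 mm high, fixed. Origin: on the bench below the middle of its front edge; x points from front to back, so the drawer comes out along -x; z up. It stands left or right of the analyser, the fixture on the other side.
- drawer (a joint): How far the blue-fronted drawer is out, m: 0 shut, 0.125 at its stop; about 2 N friction, stays where left. Front 12 mm thick, its top 81 mm above the bench. Inside 128 wide (y), side walls 36 and floor 14 mm above the bench; the bracket's bay runs, when shut, from cabinet x = 0 to 128 mm, then a cross wall and a bay of screws (fixed). Drawn out to the stop, the bracket stands clear of the cabinet top.
- drawer_handle (a point): Middle of the drawer's horizontal steel bar handle (moves with the drawer): round bar 10 mm thick, 88 mm of it straight along the cabinet's y, 55 mm above the bench, 30 mm under the cabinet's top; gap between the bar and the drawer front 39 mm. Can be pinched or hooked from above.
- bracket: Loose aluminium bracket, an upside-down T, 0.15 to 0.31 kg, standing foot down in the drawer's front bay. Foot 70 (x) x 44 (y) x 10 mm high; on its middle a rib along x, full length, flush with the foot at both ends, 10 thick (y), 40 high: 50 mm high in all. Both ends alike. Origin: centre of the foot's underside, z up. In the drawer its x is within 0.25 rad of the cabinet's x.
- fixture: Fixed white plate 190 (x) x 136 (y) x 15 mm; its top is the deck. Origin: on the bench, mid-width, below the orange stop's front face at rest. x points the way the stop is pushed, away from the robot; plate from x = -108 to 82 mm. Black lines at y = +-24.5 mm bound the lane before the stop (x < 0). Scale blocks 48 mm above the bench: y = +-48 to +-64, x = -8 to 38 mm.
- stop (a joint): Travel in m of the orange sprung stop along the fixture's x: 0 at rest, 0.028 at most; spring of 0.8 N per mm. Its two black pointers are level with its front face and move over two scales: white to 8 mm, green 8 to 17 mm (6.4 to 13.6 N), white to 22 mm, then red.
- stop_face (a point): Centre of the flat front face of the orange stop (moves with it), 36 mm above the bench. The face is 84 wide (y), from 1.5 mm to 41.5 mm above the deck, and looks along the fixture's -x.
- tip_box: Clear box of yellow pipette tips, 93 x 93 x 49 mm, loose bystander in front of the analyser. Origin: centre of its underside.
- specimen_cup: White cup with a yellow lid, 54 mm across, 66 high, loose bystander in front of the analyser. Origin: centre of its underside.
- timer: Black timer, 45 x 75 x 63 mm, loose bystander at the right by the sink. Origin: centre of its underside.

How it is judged:
On the way:
1. the drawer is pulled out to its stop (value of joint drawer above 0.119 m), for 0.2 s.
At the end, for the whole second after the job is handed in: Fingers still on the bracket, foot down on the deck (height within 5 mm, tilt under 0.09 rad), within 10 mm of the lane middle and 0.12 rad of square, still, pressed against the orange stop with 5.5 to 14.5 N, the stop 7.5 to 17.5 mm in; drawer at least 100 mm open (value of joint stop between 0.0075 and 0.0175 m and contact force between bracket and stop between 5.5 and 14.5 N and contact force between the fingers and bracket above 2 N and z of bracket in the frame of fixture between 0.011 and 0.02 m and y of bracket in the frame of fixture between -0.01 and 0.01 m and angle between the x axis of bracket and the x axis of fixture, either way round below 0.12 rad and angle between bracket's own z axis and vertical below 0.09 rad and linear speed of bracket below 0.01 m/s and value of joint drawer above 0.1 m); the arm keeps its last pose, push and grip.
It fails at once if the stop is pushed into the red (value of joint stop above 0.0225 m).
It fails at once if the tip box is disturbed (distance of tip_box from where it was at the start of the episode above 0.03 m).
It fails at once if the specimen cup is disturbed (distance of specimen_cup from where it was at the start of the episode above 0.03 m).
It fails at once if the timer is disturbed (distance of timer from where it was at the start of the episode above 0.03 m).
It also fails if it takes over 67 s, if anything falls off the work surface, if the arm or the gripper's body presses on something with over 40 N, if the wrist force passes 120 N, or if a joint passes its speed limit or range.

ROBOT

A 7-joint arm with a two-finger parallel gripper is mounted at the origin on a cart in front of the work surface, level with it; the furniture and walls round the work are solid. World frame = base frame: x ahead of the robot, y to its left, z up, the work surface at z = 0. Lengths are in m, angles in rad, forces in N, time in s.
With the tool pointing down it reaches from about 0.375 to 0.925 m from the base axis. Payload 3.1 kg.
Tool frame: the origin (TCP) lies between the finger pads; the fingertips stand 25 mm ahead of it and the grasp point (between the pads) lies 6 mm ahead of it; z points along the fingers, x is the direction in which the jaws open and shut, and the axes are right-handed (so a half turn about z gives the same grasp; the last joint's range is limited). The gripper opens to 85 mm and grips with 20 to 120 N. Pads are 22 mm wide; open, the fingers measure 114 mm over their backs; the gripper's body (76 mm by 85 mm) begins 54 mm behind the grasp point. The pads swing forward as they close: fully open they stand 13 mm farther back than shut.
Start: joints at [1.223, 0.383, 0.044, 1.598, -0.018, 1.161, -0.05], TCP at [0.161, -0.63, 0.256] pointing down, gripper open.
Joint ranges: [-2.61, 2.61], [-0.41, 2.15], [-1.48, 1.57], [0, 2.5], [-1.57, 4.71], [0.05, 1.97], [-2.85, 2.85]. Speed limits (rad/s): [2.79, 2.79, 3.14, 3.14, 3.14, 3.14, 3.14].

INTERFACE

Orientations are given as a unit quaternion [x, y, z, w].
In Python, from cell import robot gives the robot as it stands.
- The arm moves only by the tool jog_arm, never from a script. Its argument "targets" is a list of rows, each a list of 7 numbers: the shift along the world's x, y, z in mm, then the turn, a rotation vector about the world's x, y, z in rad, then the opening, from 0 (shut) to 1 (fully open). A call has 1 to 12 rows; each row is the pose to reach, as a shift and turn from the pose commanded when the call began; what a row does not reach only later rows make up. A row lasts 1/10 s, in which the tool goes at most 50 mm and 8.59 degrees, less where a joint would pass 70% of its speed; a pose out of reach is approached as far as the arm can. A call with a gripper value outside its range is refused whole. The fingers move at their own pace and stop on an object; the grip force is fixed at half the most. Time passes only in rows, so rows that repeat a pose let the fingers close. It gives the time, the measured TCP pose, the force and the opening at its end, in the units of the state.
- robot.sense(): the state, without advancing time (a new reading comes with each control period).
- robot.snapshot(name): name is "scene" or "top" or "wrist"; returns a dict with "frame" (480x640x3 uint8, red, green, blue), "camera_matrix" (3x3 intrinsics, pixels), "world_from_camera" (4x4, takes a point from camera to world coordinates). Camera axes: x right, y up, looking along -z (the intrinsics and any distortion apply to the point x, -y, -z); pixel columns grow to the right and rows downward; lengths in m; the calibration is good to about 2 mm. A picture is of the moment at which its call begins. There is no depth.
- robot.finish_job(): hands the job in, once; it reports no verdict.
The state is a dict: "t": time; "joint_positions": joint angles; "qvel": joint speeds; "effort": joint torques, N m; "tool_pos": TCP position; "orientation": TCP orientation; "ft_force": force on the tool from outside, world axes, zero at the start; "moment": the same for the moment, N m; "gripper_width": finger opening in m.
Only numpy, scipy, OpenCV 4.12 (cv2) and the standard library are available. Lean on these libraries where they do the work, as an engineer would, in place of code of your own. Each camera call takes 0.05 s, during which the arm holds its last target.

## Working session

There is one attempt and no reset: what is moved stays moved. The work goes in short steps, Python scripts to look and compute and a tool call to move; the robot and the scene stay as the last step left them, time stands still between calls to the robot, and variables do not carry over. Pictures are saved under pics/ and viewed, and the job is handed in when it is done.

Besides the shell and the picture viewer there is one more tool, called after "Emit:" as name(argument=value, ...), one argument or row to a line, values as JSON. jog_arm: Moves the arm, as the interface text tells. Its arguments: {"type":"object","properties":{"targets":{"type":"array","items":{"type":"array","items":{"type":"number"}}}},"required":["targets"]}

```bash
ls; mkdir -p pics; cat > h.py <<'E'
import numpy as np, cv2, pickle
from cell import robot
def snap(name, fn):
    s=robot.snapshot(name)
    cv2.imwrite('pics/'+fn+'.png', s['frame'][:,:,::-1])
    pickle.dump(s,open('pics/'+fn+'.pkl','wb'))
    return s
def load(fn): return pickle.load(open('pics/'+fn+'.pkl','rb'))
def px2w(s,u,v,z):
    K=s['camera_matrix'];T=s['world_from_camera']
    d=np.linalg.inv(K)@np.array([u,v,1.]); d=np.array([d[0],-d[1],-d[2]])
    d=T[:3,:3]@d; o=T[:3,3]; return o+d*(z-o[2])/d[2]
def w2px(s,p):
    K=s['camera_matrix'];T=s['world_from_camera']
    c=T[:3,:3].T@(np.asarray(p,float)-T[:3,3]); c=np.array([c[0],-c[1],-c[2]])
    q=K@c; return q[:2]/q[2]
E
python3 - <<'E'
from h import *
for n in ['scene','top','wrist']:
    s=snap(n,n+'0'); print(n, s.keys(), s['camera_matrix'].tolist(), s['world_from_camera'].round(3).tolist())
print(robot.sense())
E
```

```text
pics
scene dict_keys(['frame', 'camera_matrix', 'world_from_camera']) [[608.4604100900738, 0.0, 317.84741962067847], [0.0, 608.4604100900738, 251.20287216907045], [0.0, 0.0, 1.0]] [[0.586, 0.346, -0.732, -0.691], [-0.81, 0.223, -0.542, -1.032], [-0.024, 0.911, 0.411, 0.768], [0.0, 0.0, 0.0, 1.0]]
top dict_keys(['frame', 'camera_matrix', 'world_from_camera']) [[486.9316644333319, 0.0, 322.1891264573267], [0.0, 486.9316644333319, 246.4020263782395], [0.0, 0.0, 1.0]] [[-0.017, 0.982, -0.189, 0.277], [-1.0, -0.017, -0.0, -0.103], [-0.003, 0.188, 0.982, 1.631], [0.0, 0.0, 0.0, 1.0]]
wrist dict_keys(['frame', 'camera_matrix', 'world_from_camera']) [[335.8934366760799, 0.0, 315.690024524929], [0.0, 335.8934366760799, 243.5696931274194], [0.0, 0.0, 1.0]] [[0.248, 0.929, 0.275, 0.231], [-0.969, 0.238, 0.069, -0.612], [-0.002, -0.284, 0.959, 0.372], [0.0, 0.0, 0.0, 1.0]]
{'t': 0.15, 'joint_positions': array([ 1.22324401,  0.38365118,  0.04382062,  1.59921243, -0.01788626,
        1.16118236, -0.04986691]), 'qvel': array([ 2.46225810e-04, -1.03068089e-03,  1.60704309e-03, -4.04278687e-03,
       -5.41742768e-07,  5.59042277e-04,  8.96650965e-04]), 'effort': array([ 1.80792358e-03, -4.34052193e+01,  1.02683108e+00, -2.49978429e+01,
        1.08550134e-02,  7.29042178e-03, -1.50146860e-05]), 'tool_pos': array([ 0.1605038 , -0.62916775,  0.25517318]), 'orientation': array([ 7.89713572e-01, -6.13474866e-01, -8.46216743e-04, -5.88411576e-04]), 'ft_force': array([ 0.15772598, -0.00050686,  0.29154798]), 'moment': array([-0.0312471 , -0.03051992,  0.03804507]), 'gripper_width': 0.08568169465296009}
```

View pics/scene0.png

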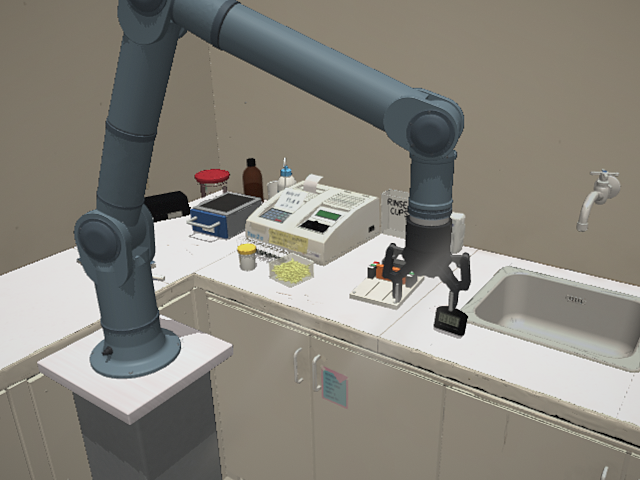

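View pics/top0.png

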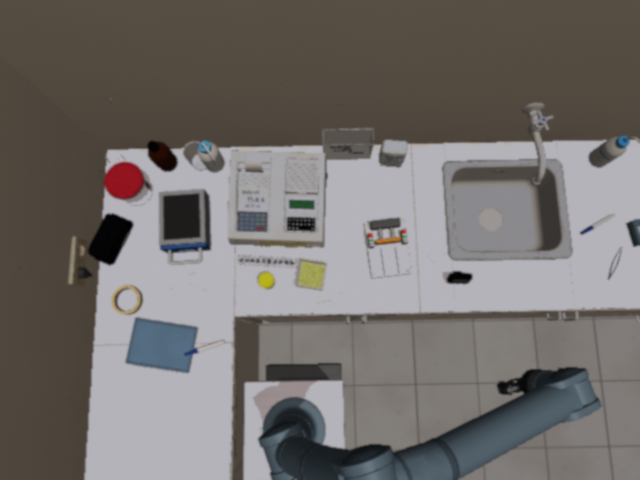

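View pics/wrist0.png

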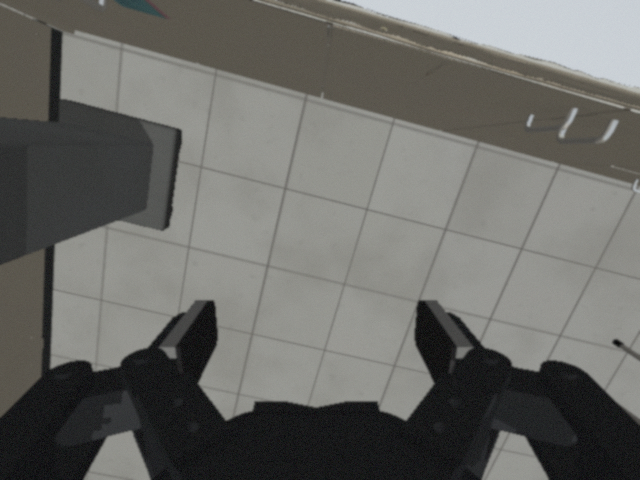

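The top picture shows the cabinet at about (183,220) with its blue front and handle at (185,257). The fixture is at (388,248), with the orange stop at (388,238). The tip box is at (311,274), the cup at (266,280) and the timer at (459,278). I'll zoom in.

```bash
python3 - <<'E'
from h import *
im=cv2.imread('pics/top0.png')
a=cv2.resize(im[180:280,140:230],None,fx=6,fy=6,interpolation=cv2.INTER_CUBIC)
b=cv2.resize(im[205:290,350:425],None,fx=7,fy=7,interpolation=cv2.INTER_CUBIC)
cv2.imwrite('pics/topcab.png',a);cv2.imwrite('pics/topfix.png',b)
s=load('top0')
for n,u,v,z in [('handle',185,257,.055),('fixt',388,238,.05),('cabTL',159,191,.085),('tip',311,274,.049),('cup',266,280,.066),('timer',459,278,.063)]: print(n,px2w(s,u,v,z).round(3))
E
```

```text
handle [0.552 0.348 0.055]
fixt [ 0.605 -0.321  0.05 ]
cabTL [0.77  0.434 0.085]
tip [ 0.49  -0.064  0.049]
cup [0.47  0.081 0.066]
timer [ 0.467 -0.543  0.063]
```

View pics/topcab.png

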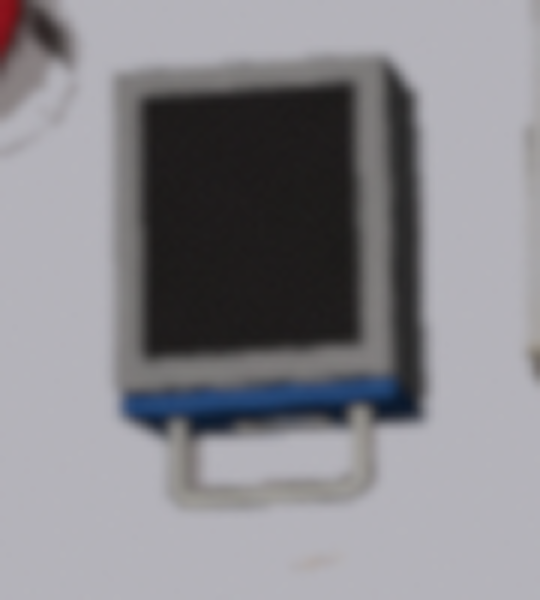

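View pics/topfix.png

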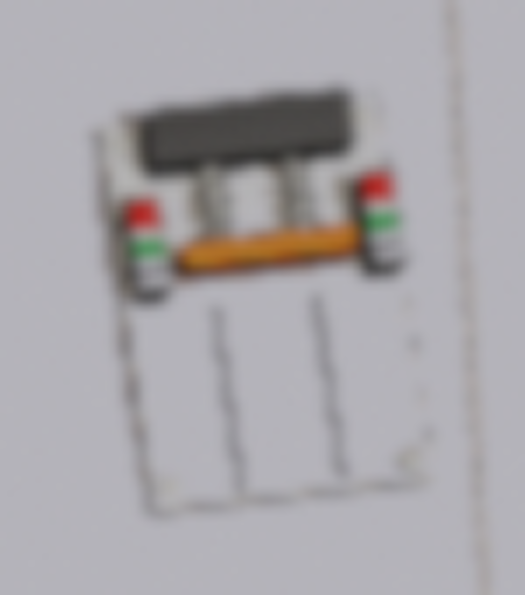

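```bash
python3 - <<'E'
from h import *
s=load('top0')
P=lambda x,y,z,o,k:px2w(s,o[0]+(x+.5)/k-.5,o[1]+(y+.5)/k-.5,z)
def f(x,y,z):return P(x,y,z,(350,205),7)
def c(x,y,z):return P(x,y,z,(140,180),6)
def ang(a,b): d=b-a; return np.arctan2(d[1],d[0])
for a,b in [((240,490),(215,310)),((345,475),(317,297))]:
    A,B=f(*a,.015),f(*b,.015); print('line',A.round(4),B.round(4),ang(A,B).round(3))
A,B=f(360,245,.0565),f(178,268,.0565); print('stop face',A,B,ang(A,B)-np.pi/2,(A+B)/2,np.linalg.norm(A-B))
c4=[c(117,75,.085),c(385,58,.085),c(122,392,.085),c(400,375,.085)]
print(np.round(c4,4)); print('cab',ang(c4[1],c4[0])-np.pi/2,ang(c4[3],c4[2])-np.pi/2,ang(c4[2],c4[0]),ang(c4[3],c4[1]))
A,B=c(175,495,.055),c(370,485,.055);print('handle',A,B,(A+B)/2, ang(B,A)-np.pi/2)
E
```

```text
line [ 0.4883 -0.3069  0.015 ] [ 0.5758 -0.2984  0.015 ] 0.097
line [ 0.4946 -0.3573  0.015 ] [ 0.5813 -0.3478  0.015 ] 0.109
stop face [ 0.59810183 -0.36286982  0.0565    ] [ 0.58852591 -0.27673786  0.0565    ] 0.11072255655820928 [ 0.59331387 -0.31980384  0.0565    ] 0.08666263393561958
[[0.7662 0.4336 0.085 ]
 [0.7734 0.2861 0.085 ]
 [0.588  0.4226 0.085 ]
 [0.5948 0.2728 0.085 ]]
cab 0.04861064000050863 0.04526371474690194 0.06169379314279727 0.07456161425773912
handle [0.53618603 0.40117277 0.055     ] [0.5399058  0.29474357 0.055     ] [0.53804592 0.34795817 0.055     ] 0.03493642801084906
```

Emit:
jog_arm(
  targets=[
    [340,290,60,0,0,-0.145,0],
    [340,290,60,0,0,-0.145,0],
    [340,290,60,0,0,-0.145,0],
    [340,290,60,0,0,-0.145,0],
    [340,290,60,0,0,-0.145,0],
    [340,290,60,0,0,-0.145,0],
    [340,290,60,0,0,-0.145,0],
    [340,290,60,0,0,-0.145,0],
    [340,290,60,0,0,-0.145,0],
    [340,290,60,0,0,-0.145,0],
    [340,290,60,0,0,-0.145,0],
    [340,290,60,0,0,-0.145,0],
  ],
)

```text
t: 1.35
tool_pos: [0.4993, -0.3411, 0.3156]
orientation: [0.743, -0.67, -0.001, 0.001]
ft_force: [0.0, -0.6, -0.7]
gripper_width: 0.0003
```

```bash
python3 - <<'E'
from h import *
s=snap('wrist','wfix'); r=robot.sense(); print(r['t'],r['tool_pos'],r['orientation'],r['joint_positions'].round(2),r['ft_force'],r['gripper_width'])
E
```

```text
1.4 [ 0.49880642 -0.34174587  0.31560177] [ 7.42011729e-01 -6.70386199e-01 -5.66209439e-04  7.85574881e-04] [ 0.67  0.26 -0.17  1.63  0.05  1.25 -0.97] [ 0.17449446  0.16643668 -0.01158658] -0.00012907691432127586
```

View pics/wfix.png

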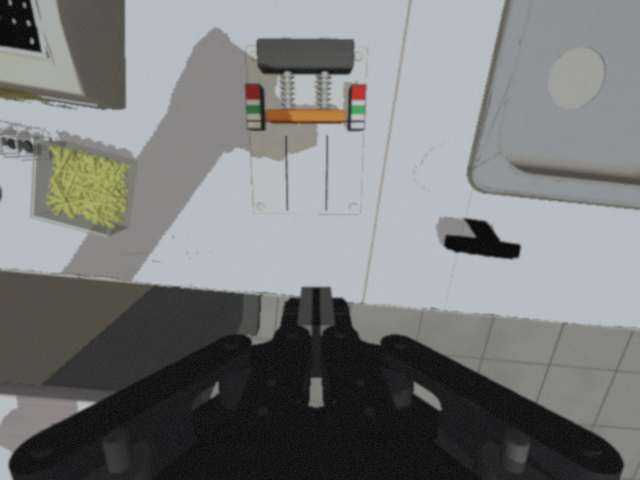

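The wrist picture shows the fixture nearly square to the tool. The lane lines are at u=286 and u=327 (v 135 to 210), and the stop's front edge is near v=123 for u 264 to 346. I'll measure on a zoomed crop.

```bash
python3 - <<'E'
from h import *
im=cv2.imread('pics/wfix.png')
b=cv2.resize(im[70:220,235:385],None,fx=4,fy=4,interpolation=cv2.INTER_CUBIC)
cv2.imwrite('pics/wfixz.png',b)
E
```

```text
(no output)
```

View pics/wfixz.png

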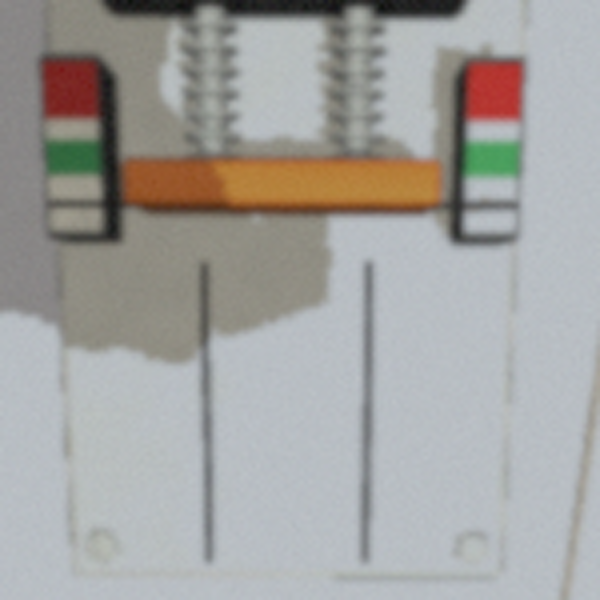

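```bash
python3 - <<'E'
from h import *
s=load('wfix')
f=lambda x,y,z:px2w(s,235+(x+.5)/4-.5,70+(y+.5)/4-.5,z)
ang=lambda a,b:np.arctan2(*(b-a)[1::-1])
L0,L1=f(209,560,.015),f(204,262,.015); R0,R1=f(365,560,.015),f(368,262,.015)
print(L0,L1,R0,R1,ang(L0,L1),ang(R0,R1),np.linalg.norm(L0-R0),np.linalg.norm(L1-R1))
# pointers (black) at scale top z=.048 ; level with front face
A,B=f(80,205,.048),f(490,205,.048); print('ptr',A,B,(A+B)/2,ang(B,A)-np.pi/2)
A,B=f(124,204,.0565),f(441,204,.0565); print('face',A,B,(A+B)/2,ang(B,A)-np.pi/2,np.linalg.norm(A-B))
c4=[f(75,574,.015),f(500,576,.015)];print(c4,ang(c4[1],c4[0])-np.pi/2,np.linalg.norm(c4[0]-c4[1]), sum(c4)/2)
print((L0+R0)/2,(L1+R1)/2)
# TCP check
r=robot.sense(); print(w2px(s,r['tool_pos']+[0,0,-.025]))
E
```

```text
[ 0.48850579 -0.30656818  0.015     ] [ 0.57743867 -0.29801054  0.015     ] [ 0.49358764 -0.35543932  0.015     ] [ 0.58247097 -0.3462941   0.015     ] 0.09593048690038918 0.10252937446259057 0.04913464016914697 0.048545089102860456
ptr [ 0.58808413 -0.26647181  0.048     ] [ 0.59954398 -0.37638117  0.048     ] [ 0.59381405 -0.32142649  0.048     ] 0.10389099204508545
face [ 0.58916687 -0.27947857  0.0565    ] [ 0.59782988 -0.36256338  0.0565    ] [ 0.59349838 -0.32102097  0.0565    ] 0.10389172089144982 0.08353522111245634
[array([ 0.47966224, -0.26482788,  0.015     ]), array([ 0.49291089, -0.39846289,  0.015     ])] 0.0988176588499563 0.13429014474800863 [ 0.48628657 -0.33164538  0.015     ]
[ 0.49104672 -0.33100375  0.015     ] [ 0.57995482 -0.32215232  0.015     ]
[315.81584611 306.57280523]
```

Emit:
jog_arm(
  targets=[
    [-40,690,0,0,0,-0.046,0],
    [-40,690,0,0,0,-0.046,0],
    [-40,690,0,0,0,-0.046,0],
    [-40,690,0,0,0,-0.046,0],
    [-40,690,0,0,0,-0.046,0],
    [-40,690,0,0,0,-0.046,0],
    [-40,690,0,0,0,-0.046,0],
    [-40,690,0,0,0,-0.046,0],
    [-40,690,0,0,0,-0.046,0],
    [-40,690,0,0,0,-0.046,0],
    [-40,690,0,0,0,-0.046,0],
    [-40,690,0,0,0,-0.046,0],
  ],
)

```text
t: 2.6
tool_pos: [0.4667, 0.2583, 0.3162]
orientation: [0.726, -0.688, 0.001, 0.0]
ft_force: [1.1, -0.9, 0.8]
gripper_width: -0.0003
```

```bash
python3 - <<'E'
from h import *
r=robot.sense(); print(r['t'],r['tool_pos'],r['orientation'],r['joint_positions'].round(2),r['ft_force'],r['gripper_width'])
E
```

```text
2.6 [0.46668431 0.25832888 0.3162089 ] [ 7.25832190e-01 -6.87871421e-01  7.19215472e-04  1.47150795e-04] [ 0.02  0.17 -0.66  1.78  0.11  1.23 -2.19] [ 1.0741114  -0.86241389  0.75275724] -0.0003127009065465966
```

Emit:
jog_arm(
  targets=[
    [-7,85,-20,0,0,0,0],
    [-7,85,-20,0,0,0,0],
    [-7,85,-20,0,0,0,0],
    [-7,85,-20,0,0,0,0],
  ],
)

```text
t: 3.0
tool_pos: [0.4594, 0.3429, 0.2954]
orientation: [0.727, -0.686, 0.0, 0.001]
ft_force: [0.8, -0.4, 0.1]
gripper_width: -0.0002
```

```bash
python3 - <<'E'
from h import *
s=snap('wrist','wcab'); r=robot.sense(); print(r['t'],r['tool_pos'],r['orientation'],r['joint_positions'].round(2),r['ft_force'],r['gripper_width'])
im=cv2.imread('pics/wcab.png')
E
```

```text
3.05 [0.46026512 0.34171539 0.29572163] [ 7.26457998e-01 -6.87210079e-01  6.49524592e-04  8.14179101e-04] [-0.12  0.28 -0.7   1.71  0.19  1.22 -2.38] [ 0.56002882 -0.21099291  0.61401335] -0.0003548153189465159
```

View pics/wcab.png

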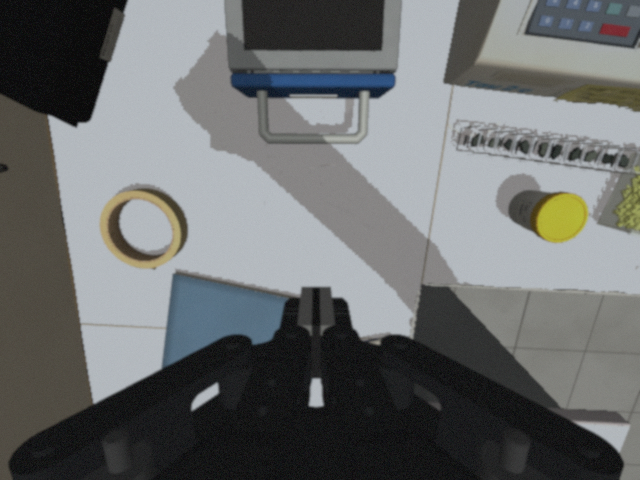

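The handle bar runs from about (265,138) to (362,138), and the blue front's top edge is near v=73.

```bash
python3 - <<'E'
from h import *
s=load('wcab')
ang=lambda a,b:np.arctan2(*(b-a)[1::-1])
A,B=px2w(s,264,138.5,.055),px2w(s,363,138.5,.055);print(A,B,(A+B)/2,ang(B,A)-np.pi/2)
A,B=px2w(s,229,72,.085),px2w(s,398,71,.085);print('cab front top',A,B,(A+B)/2,ang(B,A)-np.pi/2,np.linalg.norm(A-B))
im=s['frame'].astype(int)
for u in (285,313,345): print(u,[tuple(im[v,u]) for v in range(130,146)])
E
```

```text
[0.53392595 0.39882208 0.055     ] [0.53984984 0.29838391 0.055     ] [0.5368879  0.34860299 0.055     ] 0.05891216827637691
cab front top [0.5880204  0.42616484 0.085     ] [0.59767131 0.27721189 0.085     ] [0.59284585 0.35168837 0.085     ] 0.06470116967779638 0.14926527206686765
285 [(np.int64(134), np.int64(132), np.int64(131)), (np.int64(133), np.int64(132), np.int64(132)), (np.int64(126), np.int64(125), np.int64(126)), (np.int64(109), np.int64(109), np.int64(108)), (np.int64(95), np.int64(98), np.int64(98)), (np.int64(101), np.int64(104), np.int64(100)), (np.int64(110), np.int64(111), np.int64(108)), (np.int64(116), np.int64(120), np.int64(115)), (np.int64(113), np.int64(117), np.int64(112)), (np.int64(105), np.int64(106), np.int64(103)), (np.int64(98), np.int64(100), np.int64(98)), (np.int64(91), np.int64(92), np.int64(90)), (np.int64(88), np.int64(88), np.int64(87)), (np.int64(94), np.int64(92), np.int64(92)), (np.int64(118), np.int64(117), np.int64(117)), (np.int64(133), np.int64(131), np.int64(133))]
313 [(np.int64(134), np.int64(132), np.int64(131)), (np.int64(132), np.in
[... 730 characters left out ...]
int64(138), np.int64(136), np.int64(138)), (np.int64(144), np.int64(145), np.int64(146)), (np.int64(139), np.int64(141), np.int64(143)), (np.int64(130), np.int64(134), np.int64(132)), (np.int64(134), np.int64(137), np.int64(132)), (np.int64(149), np.int64(152), np.int64(147)), (np.int64(162), np.int64(165), np.int64(158)), (np.int64(173), np.int64(176), np.int64(170)), (np.int64(170), np.int64(173), np.int64(166)), (np.int64(160), np.int64(163), np.int64(158)), (np.int64(148), np.int64(151), np.int64(144)), (np.int64(135), np.int64(137), np.int64(133)), (np.int64(134), np.int64(138), np.int64(137)), (np.int64(163), np.int64(166), np.int64(170)), (np.int64(176), np.int64(183), np.int64(187))]
```

Emit:
jog_arm(
  targets=[
    [50,4,-50,0,0,0,0],
    [101,8,-90,0,0,0,0],
    [101,8,-140,0,0,0,0],
    [101,8,-165,0,0,0,0],
    [101,8,-165,0,0,0,0],
    [101,8,-165,0,0,0,0],
  ],
)

```text
t: 3.65
tool_pos: [0.5606, 0.3487, 0.1301]
orientation: [0.726, -0.687, 0.0, 0.002]
ft_force: [-0.2, 1.1, 0.6]
gripper_width: 0.0001
```

```bash
python3 - <<'E'
from h import *
s=snap('wrist','whan'); r=robot.sense(); print(r['t'],r['tool_pos'],r['orientation'],r['joint_positions'].round(2),r['ft_force'],r['gripper_width'])
for x in (.532,.537,.542): print(w2px(s,[x,.349,.055]))
E
```

```text
3.7 [0.56127939 0.35105031 0.1329492 ] [ 7.26739280e-01 -6.86912768e-01  5.13316760e-04 -7.77346660e-04] [-0.18  0.61 -0.59  1.64  0.38  1.02 -2.41] [0.39043313 0.18753255 1.08901187] 8.264291964066673e-05
[311.52781074 309.73193789]
[311.94086398 302.58757889]
[312.35951245 295.34644226]
```

View pics/whan.png

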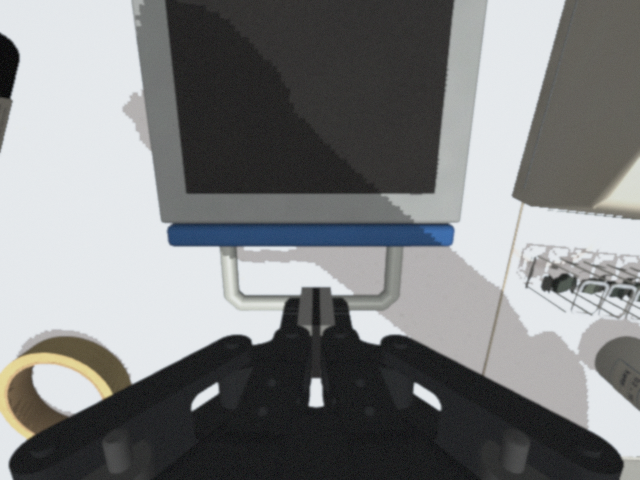

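The bar shows at v≈302, where the projection puts it, so the fingers are over the gap. Next I go down and pull.

Emit:
jog_arm(
  targets=[
    [0,0,-30,0,0,0,0],
    [0,0,-55,0,0,0,0],
    [0,0,-71,0,0,0,0],
    [0,0,-71,0,0,0,0],
    [0,0,-71,0,0,0,0],
  ],
)

```text
t: 4.2
tool_pos: [0.561, 0.353, 0.0625]
orientation: [0.728, -0.686, 0.0, -0.002]
ft_force: [0.4, -0.1, 0.4]
gripper_width: 0.0002
```

Emit:
jog_arm(
  targets=[
    [-15,-1,0,0,0,0,0],
    [-35,-2,0,0,0,0,0],
    [-55,-3,0,0,0,0,0],
    [-75,-4,0,0,0,0,0],
    [-95,-5,0,0,0,0,0],
    [-110,-6,0,0,0,0,0],
    [-115,-7,0,0,0,0,0],
    [-115,-7,0,0,0,0,0],
  ],
)

```text
t: 5.0
tool_pos: [0.4454, 0.3464, 0.0621]
orientation: [0.728, -0.686, 0.0, -0.002]
ft_force: [0.7, -0.3, -0.3]
gripper_width: 0.0
```

Emit:
jog_arm(
  targets=[
    [-5,0,0,0,0,0,0],
    [-10,-0.6,0,0,0,0,0],
    [-14,-0.8,0,0,0,0,0],
    [-18,-1,0,0,0,0,0],
  ],
)

```text
t: 5.4
tool_pos: [0.4294, 0.3449, 0.061]
orientation: [0.728, -0.686, 0.001, -0.003]
ft_force: [9.4, 2.0, -2.1]
gripper_width: 0.0
```

```bash
python3 - <<'E'
from h import *
s=snap('wrist','wpull'); r=robot.sense(); print(r['t'],r['tool_pos'],r['ft_force'])
s=snap('top','tpull')
im=s['frame'][170:300,130:260,::-1]; cv2.imwrite('pics/tpullz.png',cv2.resize(im,None,fx=4,fy=4,interpolation=cv2.INTER_CUBIC))
E
```

```text
5.45 [0.42951896 0.34488324 0.06089422] [ 4.76415537  2.50198765 -1.39349149]
```

View pics/wpull.png

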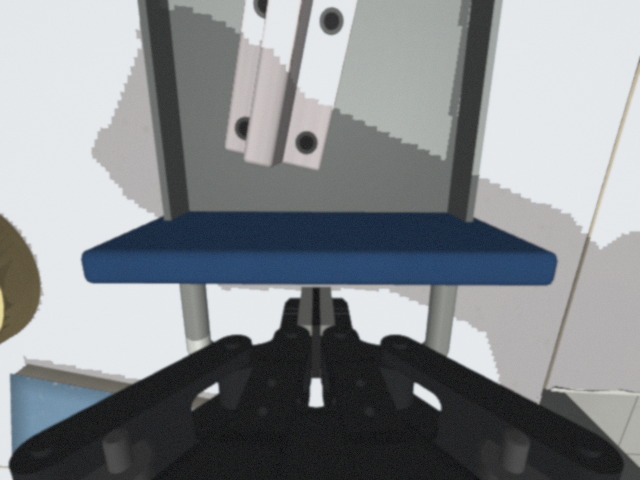

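The drawer is open with the bracket visible inside: its rib's near end is at (263,160), and it's turned right-leaning in the picture. I'll pull a little more to confirm it's at the stop.

Emit:
jog_arm(
  targets=[
    [-4,0,0,0,0,0,0],
    [-6,0,0,0,0,0,0],
    [-6,0,0,0,0,0,0],
  ],
)

```text
t: 5.8
tool_pos: [0.4293, 0.3448, 0.0612]
orientation: [0.726, -0.687, 0.002, -0.007]
ft_force: [15.4, 3.5, -9.3]
gripper_width: -0.0
```

The stop is firm: force rose to 15 N with no motion. Back off, rise, and look from above the drawer.

Emit:
jog_arm(
  targets=[
    [13,1,0,0,0,0,0],
    [13,1,0,0,0,0,0],
    [13,1,40,0,0,0,0],
    [13,1,90,0,0,0,0.5],
    [13,1,130,0,0,0,1],
    [23,1,160,0,0,0,1],
    [33,1,180,0,0,0,1],
    [33,1,180,0,0,0,1],
    [33,1,180,0,0,0,1],
    [33,1,180,0,0,0,1],
  ],
)

```text
t: 6.8
tool_pos: [0.4516, 0.3445, 0.2379]
orientation: [0.728, -0.685, -0.001, 0.002]
ft_force: [-0.2, 0.5, -0.6]
gripper_width: 0.0855
```

```bash
python3 - <<'E'
from h import *
s=snap('wrist','wbr'); r=robot.sense(); print(r['t'],r['tool_pos'],r['orientation'],r['ft_force'],r['joint_positions'].round(2),r['gripper_width'])
E
```

```text
6.85 [0.45178661 0.34445668 0.2379471 ] [ 7.28069831e-01 -6.85498364e-01 -6.54806919e-04  2.42593408e-03] [ 0.89646085  0.58004851 -0.2228783 ] [-0.13  0.33 -0.7   1.79  0.23  1.12 -2.42] 0.08542131863290381
```

View pics/wbr.png

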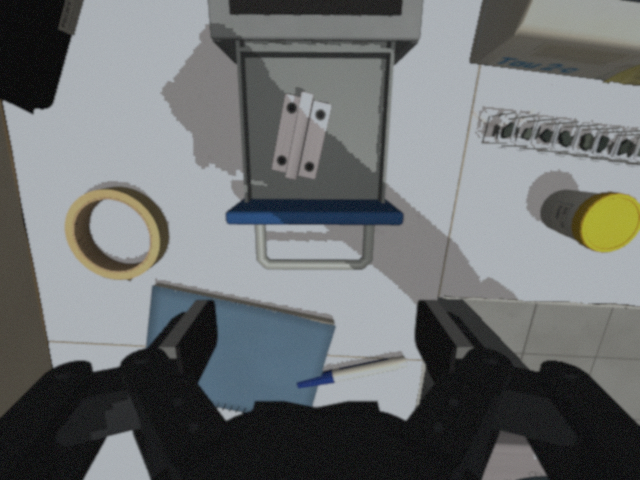

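```bash
python3 - <<'E'
from h import *
im=cv2.imread('pics/wbr.png')
cv2.imwrite('pics/wbrz.png',cv2.resize(im[75:195,250:350],None,fx=5,fy=5,interpolation=cv2.INTER_CUBIC))
E
```

```text
(no output)
```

View pics/wbrz.png

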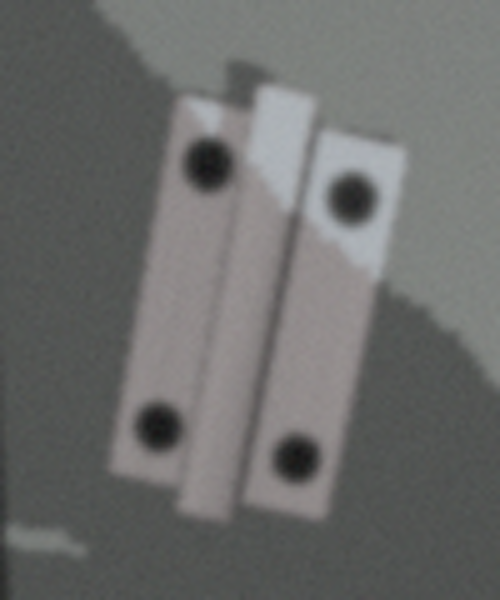

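```bash
python3 - <<'E'
from h import *
s=load('wbr'); print(s['world_from_camera'][:3,3])
f=lambda x,y,z:px2w(s,250+(x+.5)/5-.5,75+(y+.5)/5-.5,z)
ang=lambda a,b:np.arctan2(*(b-a)[1::-1])
FL,FR,NL,NR=[f(*p,.064) for p in [(257,87),(316,95),(180,514),(232,520)]]
print('rib',(FL+FR+NL+NR)/4,ang(NL,FL),ang(NR,FR),ang(FR,FL)-np.pi/2,np.linalg.norm(FL-NL),np.linalg.norm(FL-FR))
FL,FR,NL,NR=[f(*p,.024) for p in [(175,95),(407,147),(112,470),(325,520)]]
print('foot',(FL+FR+NL+NR)/4,ang(NL,FL),ang(NR,FR),ang(FR,FL)-np.pi/2,ang(NR,NL)-np.pi/2,np.linalg.norm(FL-NL),np.linalg.norm(FL-FR))
r=robot.sense();q=r['orientation'];print('yaw',2*np.arctan2(q[1],q[0])+np.pi/2)
# drawer front/wall positions
for n,u,v,z in [('fronttopL',228,216,.081),('fronttopR',402,214,.081)]: print(n,px2w(s,u,v,z))
E
```

```text
[0.52431023 0.34879917 0.35496311]
rib [0.52809205 0.36220053 0.064     ] -0.14451278810412535 -0.15262599335381433 -0.06262277920334736 0.0684868933124272 0.00946699013236793
foot [0.52828523 0.3622864  0.024     ] -0.14487294271590115 -0.15892165951082476 -0.14304944141197407 -0.16681982143970142 0.06799231054512639 0.04309691620722274
yaw 0.06021443311335273
fronttopL [0.4617185  0.41698926 0.081     ]
fronttopR [0.47213855 0.27286576 0.081     ]
```

Emit:
jog_arm(
  targets=[
    [38,9,-30,0,0,-0.1,0.5],
    [76,18,-60,0,0,-0.21,0.5],
    [76,18,-100,0,0,-0.21,0.5],
    [76,18,-105,0,0,-0.21,0.5],
    [76,18,-105,0,0,-0.21,0.5],
    [76,18,-105,0,0,-0.21,0.5],
    [76,18,-105,0,0,-0.21,0.5],
  ],
)

```text
t: 7.55
tool_pos: [0.5302, 0.3647, 0.1379]
orientation: [-0.652, 0.758, -0.0, 0.002]
ft_force: [-1.2, 1.5, 0.6]
gripper_width: 0.0428
```

```bash
python3 - <<'E'
from h import *
s=snap('wrist','wgr'); r=robot.sense(); q=r['orientation'];print(r['t'],r['tool_pos'],q,2*np.arctan2(q[1],q[0])+np.pi/2,r['joint_positions'].round(2),r['gripper_width'])
E
```

```text
7.6 [0.5304586  0.36450409 0.13793322] [-6.52079933e-01  7.58147393e-01 -2.25389083e-04  2.05942852e-03] 6.133041956696726 [-0.22  0.56 -0.58  1.69  0.36  1.   -2.65] 0.04238151053611094
```

View pics/wgr.png

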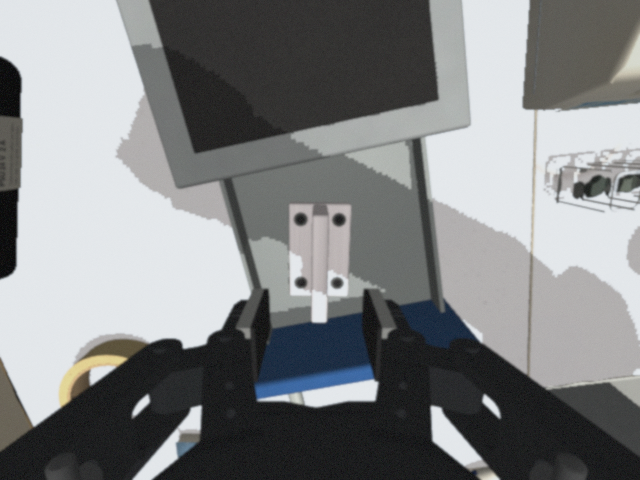

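The tool is now aligned with the rib, whose top runs from (320,207) to (319,322). I'll re-measure the rib's centre.

```bash
python3 - <<'E'
from h import *
s=load('wgr'); im=cv2.imread('pics/wgr.png')
cv2.imwrite('pics/wgrz.png',cv2.resize(im[195:335,270:370],None,fx=5,fy=5,interpolation=cv2.INTER_CUBIC))
E
```

```text
(no output)
```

View pics/wgrz.png

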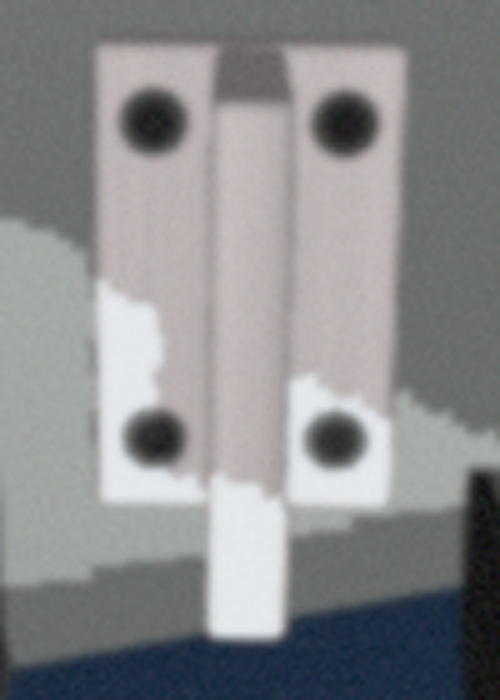

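```bash
python3 - <<'E'
from h import *
s=load('wgr')
f=lambda x,y,z:px2w(s,270+(x+.5)/5-.5,195+(y+.5)/5-.5,z)
ang=lambda a,b:np.arctan2(*(b-a)[1::-1])
FL,FR,NL,NR=[f(*p,.064) for p in [(215,100),(293,100),(207,638),(287,638)]]
print('rib',(FL+FR+NL+NR)/4,ang(NL,FL),ang(NR,FR),np.linalg.norm(FL-NL),np.linalg.norm(FL-FR))
FL,FR,NL,NR=[f(*p,.024) for p in [(96,45),(407,47),(100,502),(388,502)]]
print('foot',(FL+FR+NL+NR)/4,ang(NL,FL),ang(NR,FR),np.linalg.norm(FL-NL),np.linalg.norm(FL-FR))
E
```

```text
rib [0.52856829 0.36224451 0.064     ] -0.16606719340151213 -0.14938803743100998 0.06972003766862152 0.009037053406765135
foot [0.52849697 0.3622691  0.024     ] -0.16261058044551105 -0.1608402287432281 0.06918051957665285 0.04316563655935974
```

Emit:
jog_arm(
  targets=[
    [-1,-2,-30,0,0,-0.005,0.5],
    [-1,-2,-55,0,0,-0.005,0.5],
    [-1,-2,-74,0,0,-0.005,0.5],
    [-1,-2,-76,0,0,-0.005,0.5],
    [-1,-2,-76,0,0,-0.005,0.5],
    [-1,-2,-76,0,0,-0.005,0.5],
  ],
)

```text
t: 8.2
tool_pos: [0.5299, 0.3622, 0.0609]
orientation: [-0.65, 0.76, -0.0, 0.001]
ft_force: [-0.6, -0.1, 0.5]
gripper_width: 0.0425
```

```bash
python3 - <<'E'
from h import *
r=robot.sense(); q=r['orientation'];print(r['t'],r['tool_pos'],q,2*np.arctan2(q[1],q[0])+np.pi/2-2*np.pi,r['ft_force'],r['gripper_width'])
E
```

```text
8.2 [0.52991596 0.36223245 0.06091746] [-6.49843172e-01  7.60066864e-01 -1.70969530e-05  1.48797289e-03] -0.15603826423164335 [-0.64843975 -0.12916613  0.45038876] 0.042535915326650645
```

Emit:
jog_arm(
  targets=[
    [-1,0,-4,0,0,0,0.5],
    [-1,0,-4,0,0,0,0.3],
    [-1,0,-4,0,0,0,0],
    [-1,0,-4,0,0,0,0],
    [-1,0,-4,0,0,0,0],
    [-1,0,-4,0,0,0,0],
    [-1,0,-4,0,0,0,0],
    [-1,0,-4,0,0,0,0],
  ],
)

```text
t: 9.0
tool_pos: [0.5283, 0.3618, 0.0558]
orientation: [-0.65, 0.76, 0.0, 0.001]
ft_force: [0.2, 1.5, 2.8]
gripper_width: 0.0091
```

```bash
python3 - <<'E'
from h import *
s=snap('wrist','wgr2')
r=robot.sense(); q=r['orientation'];print(r['t'],r['tool_pos'],q,2*np.arctan2(q[1],q[0])+np.pi/2-2*np.pi,r['ft_force'],r['gripper_width'])
E
```

```text
9.05 [0.52828746 0.36174302 0.05581132] [-6.49856867e-01  7.60056342e-01  7.99695347e-05  6.35286874e-04] -0.15600377141048227 [-0.04701228  0.87888856  4.0725425 ] 0.00930385553681548
```

View pics/wgr2.png

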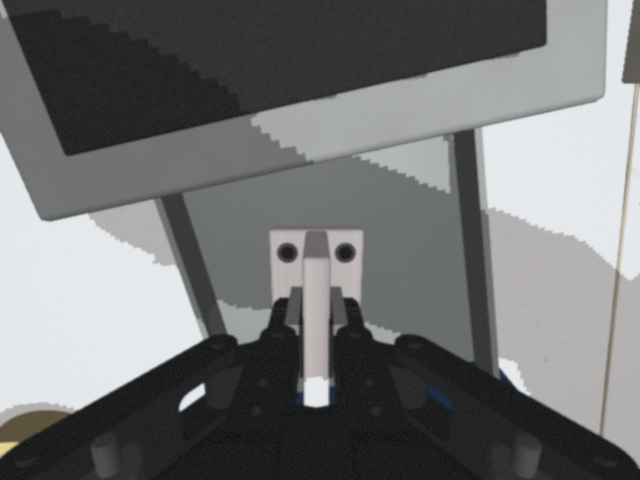

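The rib is gripped (opening 9.3 mm). I'll lift straight up.

Emit:
jog_arm(
  targets=[
    [0,0,20,0,0,0,0],
    [0,0,50,0,0,0,0],
    [0,0,90,0,0,0,0],
    [0,0,130,0,0,0,0],
    [0,0,170,0,0,0,0],
    [-10,-20,200,0,0,0,0],
    [-30,-60,210,0,0,0,0],
    [-50,-90,210,0,0,0.05,0],
    [-50,-90,210,0,0,0.05,0],
  ],
)

```text
t: 9.95
tool_pos: [0.4745, 0.2636, 0.2621]
orientation: [-0.667, 0.745, -0.002, -0.006]
ft_force: [-0.1, 0.8, -3.4]
gripper_width: 0.0093
```

```bash
python3 - <<'E'
from h import *
s=snap('wrist','wlift')
s=snap('scene','slift')
r=robot.sense(); q=r['orientation'];print(r['t'],r['tool_pos'],q,r['ft_force'],r['gripper_width'])
E
```

```text
10.05 [0.47695799 0.26885831 0.26355881] [-6.67721385e-01  7.44408990e-01 -2.61696783e-04 -1.82760257e-03] [-0.24520066 -0.31533616 -2.69976377] 0.009160380963063713
```

View pics/wlift.png

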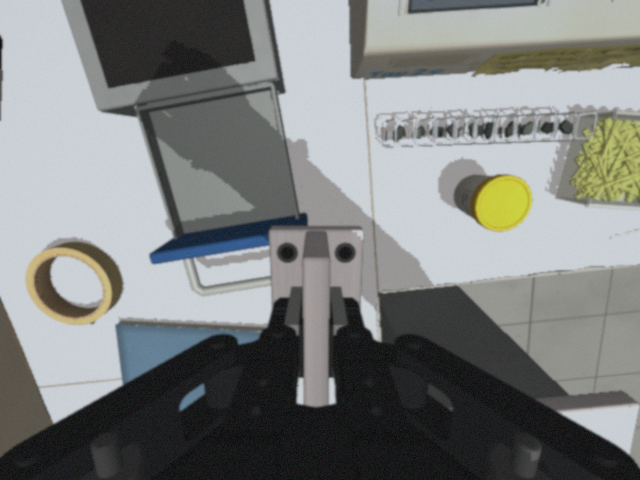

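Emit:
jog_arm(
  targets=[
    [-5,-35,0,0,0,0.02,0],
    [-10,-80,0,0,0,0.04,0],
    [-10,-125,0,0,0,0.06,0],
    [-10,-170,0,0,0,0.08,0],
    [-10,-215,0,0,0,0.1,0],
    [-5,-260,0,0,0,0.12,0],
    [0,-305,0,0,0,0.14,0],
    [10,-350,0,0,0,0.16,0],
    [20,-395,0,0,0,0.18,0],
    [30,-440,0,0,0,0.21,0],
    [40,-480,0,0,0,0.21,0],
    [50,-510,0,0,0,0.21,0],
  ],
)

```text
t: 11.25
tool_pos: [0.5285, -0.242, 0.264]
orientation: [0.742, -0.67, -0.0, 0.001]
ft_force: [-0.8, 0.5, -3.0]
gripper_width: 0.0094
```

```bash
python3 - <<'E'
from h import *
r=robot.sense(); q=r['orientation'];print(r['t'],r['tool_pos'],q,(2*np.arctan2(q[1],q[0])+np.pi/2)%np.pi,r['ft_force'],r['gripper_width'],r['joint_positions'].round(2))
E
```

```text
11.25 [ 0.52854283 -0.24197354  0.26403363] [ 7.42143385e-01 -6.70240814e-01 -3.46307011e-04  5.71539669e-04] 0.10172947380622843 [-0.76321242  0.47429424 -3.01370478] 0.009376157980964668 [ 0.61  0.27 -0.3   1.75  0.09  1.14 -1.18]
```

Emit:
jog_arm(
  targets=[
    [2,-40,0,0,0,0,0],
    [5,-80,-20,0,0,0,0],
    [5,-85,-60,0,0,0,0],
    [5,-85,-100,0,0,0,0],
    [5,-85,-140,0,0,0,0],
    [5,-85,-150,0,0,0,0],
    [5,-85,-150,0,0,0,0],
    [5,-85,-150,0,0,0,0],
    [5,-85,-150,0,0,0,0],
  ],
)

```text
t: 12.15
tool_pos: [0.5355, -0.3247, 0.1183]
orientation: [0.743, -0.669, 0.003, -0.001]
ft_force: [-0.3, -0.5, -2.7]
gripper_width: 0.0092
```

```bash
python3 - <<'E'
from h import *
s=snap('wrist','wpl')
r=robot.sense(); q=r['orientation'];print(r['t'],r['tool_pos'],q,(2*np.arctan2(q[1],q[0])+np.pi/2)%np.pi,r['ft_force'],r['gripper_width'],r['joint_positions'].round(2))
E
```

```text
12.2 [ 0.53524848 -0.32478211  0.11829817] [ 7.42910794e-01 -6.69384414e-01  2.77263445e-03 -6.08384235e-04] 0.10402932570077894 [-0.65135204  0.41928312 -3.59486352] 0.009390833413956422 [ 0.67  0.5  -0.23  1.76  0.14  0.9  -1.1 ]
```

View pics/wpl.png

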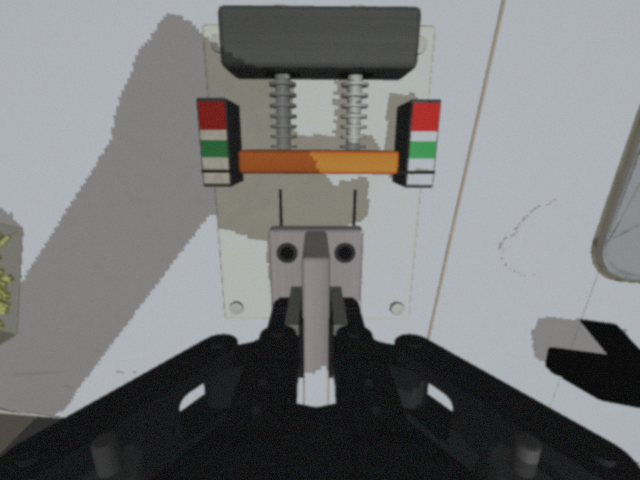

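The bracket hangs squarely over the lane: the foot's front edge is at (270–362, 227), the lane lines at u=281 and 355, and the stop face at v≈172. I'll check the offsets numerically.

```bash
python3 - <<'E'
from h import *
s=load('wpl')
ang=lambda a,b:np.arctan2(*(b-a)[1::-1])
A,B=px2w(s,238,173,.0565),px2w(s,400,173,.0565);print('face',(A+B)/2,ang(B,A)-np.pi/2,np.linalg.norm(A-B))
A,B=px2w(s,281,200,.015),px2w(s,355,200,.015);print('lane',(A+B)/2,ang(B,A)-np.pi/2,np.linalg.norm(A-B))
A,B=px2w(s,270,227,.086),px2w(s,362,227,.086);print('foot',(A+B)/2,ang(B,A)-np.pi/2,np.linalg.norm(A-B))
yaw=.1015;o=np.array([.5937,-.3210]);x=np.array([np.cos(yaw),np.sin(yaw)]);y=np.array([-x[1],x[0]])
for p in (px2w(s,318,200,.015),px2w(s,316,227,.086),[.5352,-.3248]): d=np.array(p[:2])-o; print(d@x,d@y)
E
```

```text
face [ 0.59362526 -0.32114911  0.0565    ] 0.10484998728224593 0.08495846692773754
lane [ 0.57310533 -0.32324571  0.015     ] 0.10452116688661328 0.048854981877160995
foot [ 0.57150055 -0.32172904  0.086     ] 0.10417722262999396 0.04216874608093913
-0.02071625627200737 -0.00013616272976986
-0.02215910263774603 0.001536404435543445
-0.058583955884124975 0.002147117362162274
```

Emit:
jog_arm(
  targets=[
    [0,-2,-20,0,0,0,0],
    [0,-2,-40,0,0,0,0],
    [0,-2,-50,0,0,0,0],
    [0,-2,-55,0,0,0,0],
    [0,-2,-55,0,0,0,0],
    [0,-2,-55,0,0,0,0],
  ],
)

```text
t: 12.8
tool_pos: [0.5339, -0.3262, 0.0614]
orientation: [0.743, -0.669, 0.001, -0.0]
ft_force: [-1.2, -0.1, -2.3]
gripper_width: 0.0091
```

```bash
python3 - <<'E'
from h import *
r=robot.sense(); q=r['orientation'];print(r['t'],r['tool_pos'],q,(2*np.arctan2(q[1],q[0])+np.pi/2)%np.pi,r['ft_force'],r['moment'],r['gripper_width'])
E
```

```text
12.8 [ 0.53390075 -0.32624098  0.06143029] [ 7.42857713e-01 -6.69448474e-01  1.03969184e-03 -2.78913819e-04] 0.10386307999278932 [-1.21600252 -0.12730074 -2.25114787] [0.04138482 0.00976671 0.00121473] 0.009115373592694596
```

Emit:
jog_arm(
  targets=[
    [0,0,-2,0,0,0,0],
    [0,0,-3,0,0,0,0],
    [0,0,-3,0,0,0,0],
  ],
)

```text
t: 13.1
tool_pos: [0.5331, -0.3259, 0.0575]
orientation: [0.743, -0.669, 0.0, -0.0]
ft_force: [-0.1, 0.1, -3.5]
gripper_width: 0.0094
```

Emit:
jog_arm(
  targets=[
    [0,0,-1,0,0,0,0],
    [0,0,-1,0,0,0,0],
  ],
)

```text
t: 13.3
tool_pos: [0.5332, -0.326, 0.0568]
orientation: [0.743, -0.669, 0.0, 0.0]
ft_force: [-0.8, 0.5, 0.4]
gripper_width: 0.0089
```

Emit:
jog_arm(
  targets=[
    [0,0,-1,0,0,0,0],
    [0,0,-1,0,0,0,0],
  ],
)

```text
t: 13.5
tool_pos: [0.5332, -0.326, 0.0568]
orientation: [0.743, -0.669, 0.0, 0.0]
ft_force: [-3.0, 1.1, 6.1]
gripper_width: 0.0096
```

Contact with the deck came at the expected height, TCP z 0.0568. I'll ease off slightly and slide towards the stop.

Emit:
jog_arm(
  targets=[
    [0,0,0.7,0,0,0,0],
    [7,0.7,0.7,0,0,0,0],
    [14,1.4,0.7,0,0,0,0],
    [20,2,0.7,0,0,0,0],
    [20,2,0.7,0,0,0,0],
    [20,2,0.7,0,0,0,0],
  ],
)

```text
t: 14.1
tool_pos: [0.5535, -0.3252, 0.0568]
orientation: [0.743, -0.67, 0.001, 0.0]
ft_force: [-1.0, -2.0, 3.9]
gripper_width: 0.0092
```

```bash
cat >> h.py <<'E'
def st():
    r=robot.sense(); q=r['orientation']
    yaw=.1025;o=np.array([.5937,-.3211]);x=np.array([np.cos(yaw),np.sin(yaw)]);y=np.array([-x[1],x[0]])
    d=r['tool_pos'][:2]-o; f=r['ft_force']
    print('t',round(r['t'],2),'front x %.1f y %.1f z %.1f mm'%(d@x*1e3+35,d@y*1e3,r['tool_pos'][2]*1e3),'yaw',round((2*np.arctan2(q[1],q[0])+np.pi/2)%np.pi,4),'F along %.1f side %.1f z %.1f'%(f[:2]@x,f[:2]@y,f[2]),'q',q.round(4),'w',r['gripper_width'].round(4),'qv',abs(r['qvel']).max().round(4))
E
python3 -c "
from h import *
s=snap('wrist','wpush1');st()"
```

```text
Traceback (most recent call last):
  File "h.py", line 21, in st
    print('t',round(r['t'],2),'front x %.1f y %.1f z %.1f mm'%(d@x*1e3+35,d@y*1e3,r['tool_pos'][2]*1e3),'yaw',round((2*np.arctan2(q[1],q[0])+np.pi/2)%np.pi,4),'F along %.1f side %.1f z %.1f'%(f[:2]@x,f[:2]@y,f[2]),'q',q.round(4),'w',r['gripper_width'].round(4),'qv',abs(r['qvel']).max().round(4))
                                                                                                                                                                                                                                         ^^^^^^^^^^^^^^^^^^^^^^^^
AttributeError: 'float' object has no attribute 'round'
```

View pics/wpush1.png

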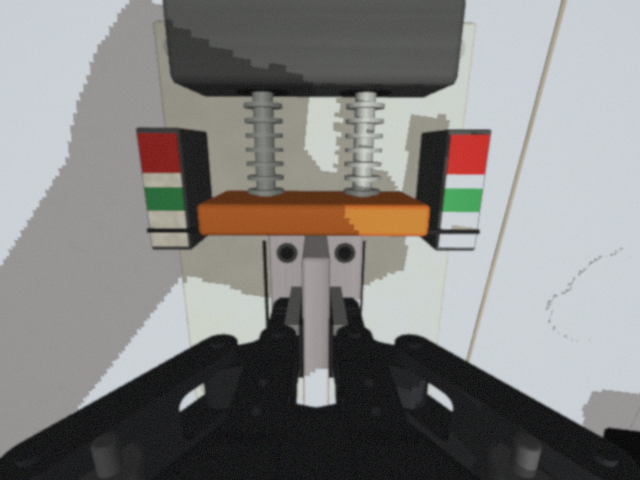

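The pointers are at v≈231, the rest position, and the bracket lies between the lines just short of the stop.

```bash
sed -i "s/r\['gripper_width'\].round(4)/round(r['gripper_width'],4)/" h.py; python3 -c "
from h import *
st()"
```

```text
t 14.15 front x -5.4 y -0.0 z 56.8 mm yaw 0.1033 F along -1.6 side -2.1 z 3.6 q [ 7.427e-01 -6.697e-01  1.300e-03  2.000e-04] w 0.0091 qv 0.0024
```

Emit:
jog_arm(
  targets=[
    [3,0.2,0,0,0,0,0],
    [6,0.4,0,0,0,0,0],
    [9,0.6,0,0,0,0,0],
    [11,0.8,0,0,0,0,0],
    [11,0.8,0,0,0,0,0],
  ],
)

```text
t: 14.65
tool_pos: [0.5599, -0.325, 0.057]
orientation: [0.742, -0.67, -0.003, 0.003]
ft_force: [-10.2, -0.3, 13.7]
gripper_width: 0.0094
```

```bash
python3 -c "
from h import *
s=snap('wrist','wpush2');st()"
```

```text
t 14.7 front x 1.0 y -0.5 z 57.0 mm yaw 0.1014 F along -9.8 side 2.5 z 13.5 q [ 0.742  -0.6703 -0.0027  0.0031] w 0.009 qv 0.0043
```

View pics/wpush2.png

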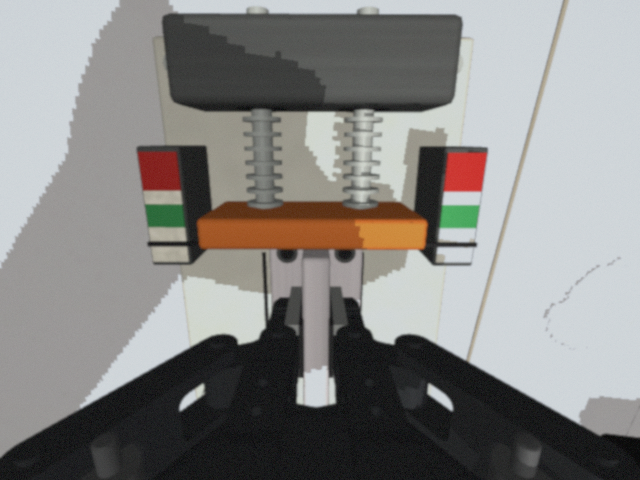

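The bracket touches the stop with about 1–1.5 mm of travel (pointer at v≈244, green starting at v≈228). The downward press has grown to 13 N, so I'll ease it before pressing on.

Emit:
jog_arm(
  targets=[
    [0,0,0.8,0,0,0,0],
    [0,0,1.5,0,0,0,0],
    [0,0,1.5,0,0,0,0],
  ],
)

```text
t: 15.0
tool_pos: [0.561, -0.3247, 0.057]
orientation: [0.742, -0.67, -0.002, 0.002]
ft_force: [-5.2, -1.8, 4.5]
gripper_width: 0.0091
```

```bash
python3 -c "
from h import *
st()"
```

```text
t 15.0 front x 2.1 y -0.3 z 57.0 mm yaw 0.1017 F along -5.3 side -1.3 z 4.5 q [ 0.7421 -0.6702 -0.0016  0.002 ] w 0.0091 qv 0.0031
```

Emit:
jog_arm(
  targets=[
    [3,0.3,0.4,0,0,0,0],
    [6,0.6,0.8,0,0,0,0],
    [8,0.8,1.1,0,0,0,0],
    [8,0.8,1.1,0,0,0,0],
    [8,0.8,1.1,0,0,0,0],
  ],
)

```text
t: 15.5
tool_pos: [0.5664, -0.3241, 0.0571]
orientation: [0.742, -0.67, -0.004, 0.004]
ft_force: [-8.9, -1.5, 5.5]
gripper_width: 0.0091
```

```bash
python3 -c "
from h import *
s=snap('wrist','wpush3');st()"
```

```text
t 15.55 front x 7.6 y -0.3 z 57.1 mm yaw 0.101 F along -8.5 side -0.4 z 5.2 q [ 0.7419 -0.6705 -0.0038  0.0035] w 0.0091 qv 0.0017
```

View pics/wpush3.png

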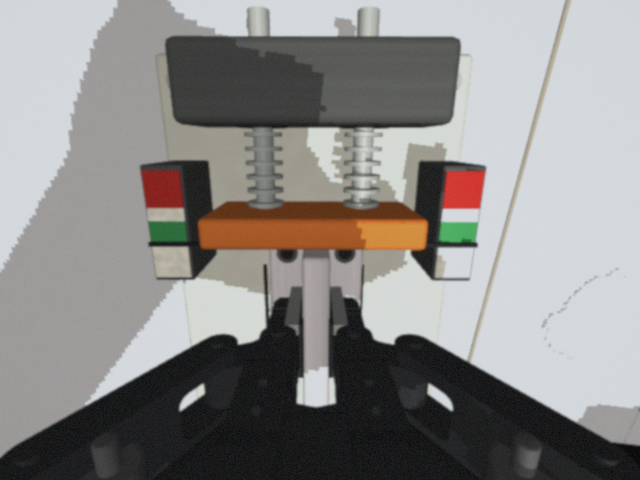

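The pointers are at the lower edge of green (v≈244), about 8 mm. I need about 4.5 mm more.

Emit:
jog_arm(
  targets=[
    [2.5,0.3,0.4,0,0,0,0],
    [5,0.5,0.7,0,0,0,0],
    [6,0.6,0.9,0,0,0,0],
    [6,0.6,0.9,0,0,0,0],
    [6,0.6,0.9,0,0,0,0],
    [6,0.6,0.9,0,0,0,0],
  ],
)

```text
t: 16.15
tool_pos: [0.5699, -0.3238, 0.0573]
orientation: [0.742, -0.671, -0.006, 0.005]
ft_force: [-11.6, -0.7, 5.4]
gripper_width: 0.0086
```

```bash
python3 -c "
from h import *
s=snap('wrist','wpush4');st()"
```

```text
t 16.2 front x 11.0 y -0.2 z 57.2 mm yaw 0.1003 F along -12.8 side -1.0 z 6.5 q [ 0.7417 -0.6707 -0.006   0.005 ] w 0.0089 qv 0.0014
```

View pics/wpush4.png

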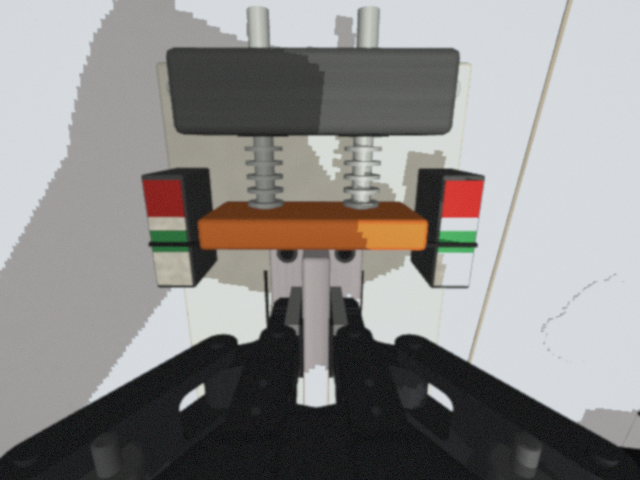

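The pointers are now mid-green, at about 11 mm or 9 N of spring. I'll hold still for a moment, then check steadiness and everything else.

Emit:
jog_arm(
  targets=[
    [0.6,0,0.1,0,0,0,0],
    [0.6,0,0.1,0,0,0,0],
    [0.6,0,0.1,0,0,0,0],
    [0.6,0,0.1,0,0,0,0],
    [0.6,0,0.1,0,0,0,0],
    [0.6,0,0.1,0,0,0,0],
    [0.6,0,0.1,0,0,0,0],
    [0.6,0,0.1,0,0,0,0],
    [0.6,0,0.1,0,0,0,0],
    [0.6,0,0.1,0,0,0,0],
  ],
)

```text
t: 17.2
tool_pos: [0.57, -0.3238, 0.0573]
orientation: [0.742, -0.671, -0.006, 0.005]
ft_force: [-13.3, -1.3, 6.6]
gripper_width: 0.0089
```

```bash
python3 -c "
from h import *
s=snap('wrist','wend');st()
a=s['frame'][150:300,120:500,::-1]
t=snap('top','tend');st()
b=t['frame'][170:300,130:480,::-1]
a=cv2.resize(a,(700,276));b=cv2.resize(b,(700,260),interpolation=cv2.INTER_CUBIC)
cv2.imwrite('pics/end.png',np.vstack([a,b]))
"
```

```text
t 17.25 front x 11.2 y -0.2 z 57.3 mm yaw 0.1002 F along -12.7 side 0.3 z 6.6 q [ 0.7416 -0.6708 -0.0065  0.0053] w 0.0093 qv 0.0017
t 17.3 front x 11.2 y -0.2 z 57.3 mm yaw 0.1003 F along -13.3 side -0.5 z 7.2 q [ 0.7416 -0.6708 -0.0065  0.0053] w 0.0092 qv 0.0011
```

View pics/end.png

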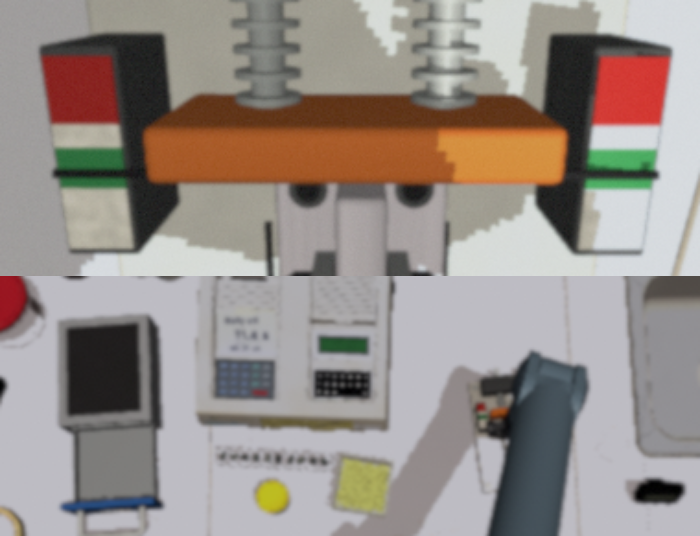

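The pointers stand mid-green on both scales (v≈174 in the zoom) and the bracket is flush and square against the stop. The drawer is still out, and the cup, tip box and timer are where they were. I'm handing in.

```bash
python3 -c "
from h import *
print(robot.finish_job()); st()"
```

```text
the job is handed in; nothing more can be done
None
the job is handed in; nothing more can be done
```

I handed the job in at about 17 s, with the gripper still holding the bracket and pressing it against the orange stop. `finish_job()` gave no verdict, so these are my own last checks before handing in.

- **Drawer:** I hooked the handle and pulled it out to its stop. The force rose to 15 N with no further motion, and the last top picture shows it still open.
- **Bracket:** it stands on the deck between the lines, about 0.2 mm from the lane middle and within 0.005 rad of square. The tool leans about 0.016 rad under the push. I did not measure the bracket's own tilt separately.
- **Stop:** it is about 11 mm in, by both the tool position and the picture. Both pointers stand in the green and never came near the red.
- **Force:** the spring should push back with about 9 N at that travel. The wrist sensor reads about 13 N along the push. I put the difference down to friction on the deck, where the bracket presses with about 7–10 N. I could not measure the force on the stop by itself.
- **Steadiness:** the position changed by less than 0.3 mm over the last second, and the grip opening was steady at about 9 mm.
- **Other things on the bench:** the tip box, cup and timer look unmoved by eye in the last top picture.

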